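# Swap the tin behind the jars for the tealight

### The job

Clear the spice jar and the salt shaker off the pantry tray, standing both on the cork mat, so that you can get at the flat tin behind them. Lay the tin flat in the middle of the chopping board, and then set the tealight candle flat in the middle of the tin's old place at the back of the tray. Only then put the spice jar and the salt shaker back upright, each exactly where it stood at the start; do not knock anything over, and leave the tablet tub and the honey jar alone.

Things in the scene. Friction and masses are not known exactly. Their poses are not given: they have to be found in the camera images.
- spice_jar: Round glass spice jar with a broad red cap and a green label, 45 mm across and 106 mm high, about 110 g, loose; the cap is firm and may be gripped. Stands upright at the front of the pantry tray (beside the salt shaker, on the left or on the right). Origin at the centre of its underside, z up.
- salt_shaker: Round white salt shaker with a domed grey top, 44 mm across and 90 mm high, the lower 70 mm nearly straight (grip it there), the dome above it 34 mm across, about 100 g, loose. Stands upright at the front of the pantry tray beside the spice jar. Origin at the centre of its underside, z up (it may lean by up to 3 degrees on its uneven foot).
- flat_tin: Low flat tin, rounded oblong, yellow sides and dark lid, 63 mm (x) x 105 mm (y) x 25 mm high, about 150 g, loose. Lies in the back half of the pantry tray, 5 to 10 mm behind the spice jar and salt shaker. Origin at the centre of its underside; its y axis is the long one.
- tealight: Tealight candle: round, low aluminium cup with pale green wax, 38 mm across and 15 mm high, about 20 g, loose. Starts alone on the worktop. Origin at the centre of its underside, z up.
- pantry_tray: Light wooden tray fixed to the worktop, 136 mm (x) x 150 mm (y): a flat base whose upper face is 10 mm above the worktop, with a rail 8 mm thick and 26 mm high (from the worktop) along each of its two sides (y = +-71 mm); open at front and back. Origin at the centre of its underside; its x axis points to its back (away from the robot), its y axis to the left. The jars' places are about 36 mm in front of the centre and 32 mm left and right of it.
- back_place (a point): Point on the upper face of the tray's base, on its middle line and 25 mm behind its centre: the middle of the tin's place, which has a dark inlaid outline of 69 x 112 mm. Behind the middle of the work stands a microwave 0.31 m high: its front is 0.63 m ahead of the robot's base axis, from 0.27 m left to 0.28 m right of it; swinging round in an arc with the arm out would strike it.
- cork_mat: Brown cork mat fixed to the worktop, 120 mm (x) x 170 mm (y) x 6 mm thick, its upper face free at the start. Origin at the centre of its underside.
- chopping_board: Small mid-brown chopping board fixed to the worktop, 130 mm (x) x 160 mm (y) x 14 mm thick, with a fine dark line round its edge. Origin at the centre of its underside.
- tablet_tub: Small white tablet tub with a pale screw cap, 35 mm across and 78 mm high, a bystander on the worktop behind the work. Origin at the centre of its underside.
- honey_jar: Honey jar with a black lid, 60 mm across and 83 mm high, a bystander on the worktop behind the work. Origin at the centre of its underside.

How it is judged (in metres and radians):
On the way, in this order (a step that is already met when the one before it is completed fails the run):
1. the spice jar and the salt shaker both stand released on the cork mat, the tin still in its place (x of spice_jar in the frame of cork_mat between -0.06 and 0.06 m and y of spice_jar in the frame of cork_mat between -0.085 and 0.085 m and z of spice_jar in the frame of cork_mat between 0.001 and 0.012 m and angle between each of spice_jar, salt_shaker's own z axis and vertical below 0.12 rad and linear speed of each of spice_jar, salt_shaker below 0.02 m/s and angular speed of each of spice_jar, salt_shaker below 0.2 rad/s and contact force between the fingers and spice_jar below 0.3 N and x of salt_shaker in the frame of cork_mat between -0.06 and 0.06 m and y of salt_shaker in the frame of cork_mat between -0.085 and 0.085 m and z of salt_shaker in the frame of cork_mat between 0.001 and 0.012 m and contact force between the fingers and salt_shaker below 0.3 N and distance of flat_tin from where it was at the start of the episode below 0.02 m), for 0.2 s.
2. the tin lies released in the middle of the chopping board, spice jar and salt shaker still standing on the mat (horizontal distance between flat_tin and chopping_board below 0.015 m and z of flat_tin in the frame of chopping_board between 0.009 and 0.019 m and angle between flat_tin's own z axis and vertical below 0.1 rad and linear speed of each of flat_tin, spice_jar, salt_shaker below 0.02 m/s and angular speed of each of flat_tin, spice_jar, salt_shaker below 0.2 rad/s and contact force between the fingers and flat_tin below 0.3 N and x of spice_jar in the frame of cork_mat between -0.06 and 0.06 m and y of spice_jar in the frame of cork_mat between -0.085 and 0.085 m and z of spice_jar in the frame of cork_mat between 0.001 and 0.012 m and angle between each of spice_jar, salt_shaker's own z axis and vertical below 0.12 rad and contact force between the fingers and spice_jar below 0.3 N and x of salt_shaker in the frame of cork_mat between -0.06 and 0.06 m and y of salt_shaker in the frame of cork_mat between -0.085 and 0.085 m and z of salt_shaker in the frame of cork_mat between 0.001 and 0.012 m and contact force between the fingers and salt_shaker below 0.3 N), for 0.2 s.
3. the tealight lies released in the tin's old place, spice jar and salt shaker still standing on the mat (horizontal distance between tealight and back_place below 0.015 m and z of tealight in the frame of pantry_tray between 0.005 and 0.016 m and angle between tealight's own z axis and vertical below 0.1 rad and linear speed of each of tealight, spice_jar, salt_shaker below 0.02 m/s and angular speed of each of tealight, spice_jar, salt_shaker below 0.2 rad/s and contact force between the fingers and tealight below 0.3 N and x of spice_jar in the frame of cork_mat between -0.06 and 0.06 m and y of spice_jar in the frame of cork_mat between -0.085 and 0.085 m and z of spice_jar in the frame of cork_mat between 0.001 and 0.012 m and angle between each of spice_jar, salt_shaker's own z axis and vertical below 0.12 rad and contact force between the fingers and spice_jar below 0.3 N and x of salt_shaker in the frame of cork_mat between -0.06 and 0.06 m and y of salt_shaker in the frame of cork_mat between -0.085 and 0.085 m and z of salt_shaker in the frame of cork_mat between 0.001 and 0.012 m and contact force between the fingers and salt_shaker below 0.3 N), for 0.2 s.
At the end, for the whole second after the job is handed in: Tin flat within 15 mm of the board's middle; tealight flat within 15 mm of the middle of the tin's old place; spice jar and salt shaker upright within 15 mm of where each stood at the start; all released and at rest (horizontal distance between flat_tin and chopping_board below 0.015 m and z of flat_tin in the frame of chopping_board between 0.009 and 0.019 m and angle between each of flat_tin, tealight, spice_jar, salt_shaker's own z axis and vertical below 0.1 rad and linear speed of each of flat_tin, tealight, spice_jar, salt_shaker below 0.02 m/s and angular speed of each of flat_tin, tealight, spice_jar, salt_shaker below 0.2 rad/s and contact force between the fingers and flat_tin below 0.3 N and horizontal distance between tealight and back_place below 0.015 m and z of tealight in the frame of pantry_tray between 0.005 and 0.016 m and contact force between the fingers and tealight below 0.3 N and distance of each of spice_jar, salt_shaker from where it was at the start of the episode below 0.015 m and contact force between the fingers and spice_jar below 0.3 N and contact force between the fingers and salt_shaker below 0.3 N); the robot touches nothing.
It fails at once if the tablet tub or the honey jar was moved by more than 20 mm (distance of any of tablet_tub, honey_jar from where it was at the start of the episode above 0.02 m).
It fails at once if something was knocked over (angle between any of spice_jar, salt_shaker, flat_tin, tealight, tablet_tub, honey_jar's own z axis and vertical above 0.8 rad).
It also fails if it takes over 128 s, if anything falls off the work surface, if the arm or the gripper's body presses on something with over 40 N, if the wrist force passes 120 N, or if a joint passes its speed limit or range.

### The arm

A 6-joint arm with a two-finger parallel gripper is mounted at the origin on a cart in front of the work surface, level with it; the furniture and walls round the work are solid. World frame = base frame: x ahead of the robot, y to its left, z up, the work surface at z = 0. Lengths are in m, angles in degrees, forces in N, time in s.
With the tool pointing down it reaches from about 0.275 to 0.875 m from the base axis. Payload 12.5 kg.
Tool frame: the origin (TCP) lies on the centre line of the jaws, within the pads' length; the fingertips stand 14 mm ahead of it and the grasp point (between the pads) lies 5 mm behind it; z points along the fingers, y is the line along which they close (so a half turn about z gives the same grasp; the last joint's range is limited). The gripper opens to 85 mm and grips with 20 to 120 N. Pads are 22 mm wide; open, the fingers measure 114 mm over their backs; the gripper's body (76 mm by 85 mm) begins 54 mm behind the grasp point. The pads swing forward as they close: fully open they stand 13 mm farther back than shut.
Start: joints at [-4.847, 20.094, 94.641, -0, 65.266, -4.847], TCP at [0.55, 0, 0.245] pointing down, gripper open.
Joint ranges: [-157.81, 157.81], [-45, 120.19], [0.68, 151.7], [-89.99, 269.99], [4.06, 180], [-164.3, 164.3]. Speed limits (degrees/s): [127.2, 127.2, 159.86, 180, 180, 180].

### API

Orientations are given as [roll, pitch, yaw] about the fixed x, y, z axes, in that order (R = Rz(yaw) Ry(pitch) Rx(roll)).
In Python, from cell import readout, imaging, job gives the robot as it stands. The module is installed in compiled form; this text tells all that it offers.
- The arm moves only by the tool move_arm, never from a script. Its argument "motion" is one flat list of numbers, 5 for each row, row after row: the opening in per cent of the stroke, from 0 (shut) to 100 (fully open), then the shift along the tool's x, y, z in mm, then the turn about the tool's z in rad. In form: [claw, x, y, z, twist, claw, x, y, z, twist, ...]. A call has 1 to 12 rows; each row shifts and turns the commanded pose from where the row before left it, along the tool's axes as they then stand; what a row does not reach is not made up. A row lasts 1/10 s, in which the tool goes at most 50 mm and 8.59 degrees, less where a joint would pass 70% of its speed; a pose out of reach is approached as far as the arm can. A call with a gripper value outside its range is refused whole. The fingers move at their own pace and stop on an object; "squeeze" is the grip in N (left out, the last holds). Time passes only in rows, so rows that do not move let the fingers close. It gives the time, the measured TCP pose, the force, the opening and the grip force at its end, in the units of the state.
- readout.get_obs(): the state, without advancing time (a new reading comes with each control period).
- imaging.read_camera(name): name is "scene" or "side" or "wrist"; returns a dict with "img" (480x640x3 uint8, blue, green, red), "fx", "fy", "cx", "cy" (pixels), "dist_coeffs" ([k1, k2, p1, p2, k3] as OpenCV has them; the pictures are not rectified), "R" (3x3) and "t" (3): a world point X has camera coordinates R X + t. Camera axes: x right, y down, z forward; pixel columns grow to the right and rows downward; lengths in m; the calibration is good to about 2 mm. A picture is of the moment at which its call begins. There is no depth.
- job.job_done(): hands the job in; it is judged then, once.
The state is a dict: "time": time; "joint_pos": joint angles; "dq": joint speeds; "tau": joint torques, N m; "position": TCP position; "eef_rot": TCP orientation; "ft_force": force on the tool from outside, world axes, zero at the start; "ft_torque": the same for the moment, N m; "width": finger opening in m; "gripper_force": force on a finger pad.
Only numpy, scipy, OpenCV 4.12 (cv2) and the standard library are available. Lean on these libraries where they do the work, as an engineer would, in place of code of your own. Each camera call takes 0.05 s, during which the arm holds its last target. There are 200 camera calls.

## Working session

There is one attempt and no reset: what is moved stays moved. The work goes in short steps, Python scripts to look and compute and a tool call to move; the robot and the scene stay as the last step left them, time stands still between calls to the robot, and variables do not carry over. Pictures are saved under pics/ and viewed, at most 14 in all, crops included, and the job is handed in when it is done.

Besides the shell and the picture viewer there is one more tool, called after "Emit:" by a JSON object that holds its "method" and its "body". move_arm: Moves the arm, as the interface text tells. Its arguments: {"type":"object","properties":{"motion":{"type":"array","items":{"type":"number"}},"squeeze":{"type":"number"}},"required":["motion"]}

```bash
mkdir -p pics; cat > h.py <<'E'
import numpy as np, cv2
from cell import readout, imaging, job
def cam(n, save=None):
    c=imaging.read_camera(n)
    if save: cv2.imwrite('pics/'+save,c['img'])
    return c
def K(c): return np.array([[c['fx'],0,c['cx']],[0,c['fy'],c['cy']],[0,0,1.]])
def ray(c,uv):
    p=cv2.undistortPoints(np.array([[uv]],float),K(c),np.array(c['dist_coeffs'],float))[0,0]
    R=np.array(c['R']);t=np.array(c['t'])
    return -R.T@t, R.T@np.array([p[0],p[1],1.])
def onz(c,uv,z):
    o,d=ray(c,uv); return o+d*(z-o[2])/d[2]
def proj(c,X):
    r,_=cv2.Rodrigues(np.array(c['R']));return cv2.projectPoints(np.array(X,float).reshape(-1,1,3),r,np.array(c['t'],float),K(c),np.array(c['dist_coeffs'],float))[0][:,0]
E
python3 - <<'E'
from h import *
import pickle
d={}
for n in ['scene','side','wrist']:
    c=cam(n,n+'0.png'); d[n]=c; print(n,-np.array(c['R']).T@c['t'])
pickle.dump(d,open('c0.pkl','wb'))
print(readout.get_obs())
E
```

```text
scene [-0.11156661 -0.67847106  0.85895375]
side [ 0.13455174 -0.79063419  0.75501907]
wrist [0.55073649 0.07308536 0.37283567]
{'time': 0.15, 'joint_pos': array([-4.84624368e+00,  2.01161305e+01,  9.46680500e+01, -1.60692655e-04,
        6.52676326e+01, -4.85018836e+00]), 'dq': array([-0.00139745, -0.17320228, -0.1648426 ,  0.06313678, -0.0861841 ,
       -0.05046816]), 'tau': array([ 7.13946501e-04, -5.06248283e+01, -2.91500723e+01, -2.80964593e-05,
        3.35960038e-03, -3.10250061e-05]), 'position': array([5.49751518e-01, 5.54018157e-05, 2.44895927e-01]), 'eef_rot': array([-1.79948360e+02, -4.23546236e-03,  9.00040101e+01]), 'ft_force': array([ 0.12034174,  0.04883858, -0.37150439]), 'ft_torque': array([ 0.04048205,  0.02213485, -0.00149355]), 'gripper_force': 0.0, 'width': 0.08551588847131521}
```

View images.

View pics/scene0.png

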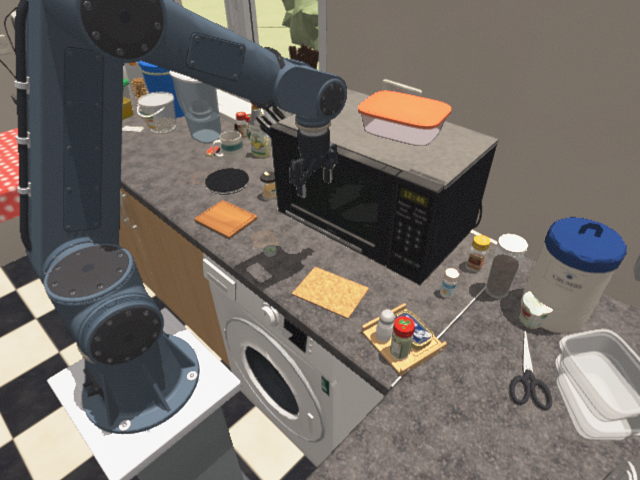

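View pics/side0.png

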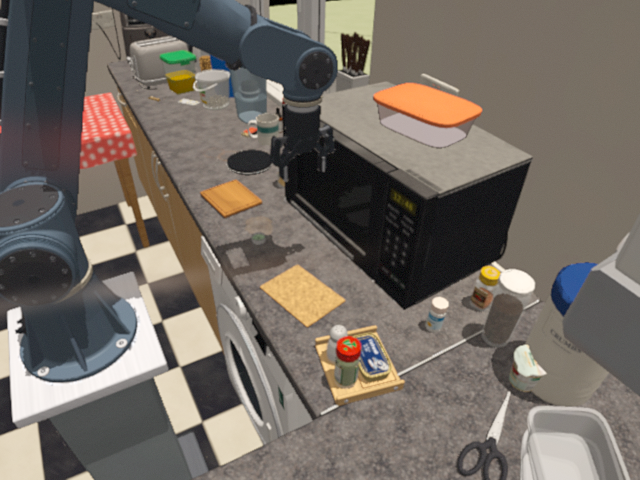

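View pics/wrist0.png

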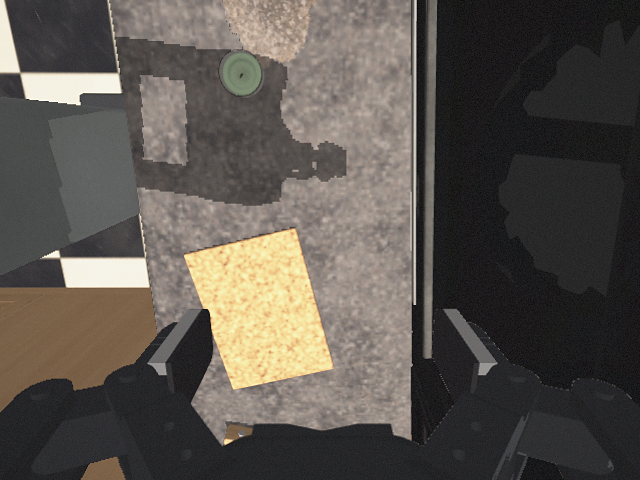

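```bash
python3 - <<'E'
from h import *
import pickle
d=pickle.load(open('c0.pkl','rb'))
s=d['scene'];e=d['side'];w=d['wrist']
P=lambda c,l,z:print([np.round(onz(c,u,z)[:2],3).tolist() for u in l])
print('mat');P(s,[(293,292),(322,270),(368,291),(345,315)],.006);P(w,[(184,254),(296,228),(333,369),(233,389)],.006)
print('tray');P(s,[(363,330),(400,306),(446,345),(405,371)],.01)
P(e,[(317,346),(374,327),(403,382),(333,402)],.01)
print('board');P(s,[(195,218),(228,203),(257,218),(228,236)],.014);P(e,[(201,196),(235,180),(262,198),(233,215)],.014)
print('tea');P(w,[(241,74)],.015)
print('salt,jar tops,tin,tub,honey');P(s,[(387,315)],.09);P(e,[(338,331)],.09);P(s,[(404,325)],.106);P(e,[(347,345)],.106);P(e,[(372,355)],.025);P(s,[(452,272)],.078);P(e,[(440,301)],.078);P(s,[(482,241)],.083);P(e,[(490,272)],.083)
E
```

```text
mat
[[0.412, -0.049], [0.526, -0.047], [0.552, -0.192], [0.447, -0.203]]
[[0.409, -0.048], [0.524, -0.02], [0.563, -0.185], [0.448, -0.212]]
tray
[[0.439, -0.269], [0.564, -0.287], [0.539, -0.438], [0.416, -0.41]]
[[0.435, -0.274], [0.568, -0.289], [0.538, -0.432], [0.397, -0.403]]
board
[[0.413, 0.413], [0.537, 0.404], [0.55, 0.267], [0.431, 0.261]]
[[0.404, 0.387], [0.529, 0.427], [0.562, 0.288], [0.453, 0.246]]
tea
[[0.48, 0.121]]
salt,jar tops,tin,tub,honey
[[0.458, -0.319]]
[[0.456, -0.318]]
[[0.449, -0.371]]
[[0.445, -0.365]]
[[0.514, -0.358]]
[[0.694, -0.346]]
[[0.692, -0.344]]
[[0.852, -0.342]]
[[0.85, -0.333]]
```

Emit:
{"method": "move_arm", "body": {"motion": [100, -40, -30, 0, 0, 100, -45, -20, 0, 0, 100, -45, 0, 0, 0, 100, -45, 0, 0, 0, 100, -45, 0, 0, 0, 100, -45, 0, 0, 0, 100, -45, 0, 0, 0, 100, -45, 0, 0, 0, 100, -45, 0, 0, 0, 100, -20, 0, 0, 0, 100, 0, 0, 0, 0]}}

```text
time: 1.25
position: [0.4992, -0.4223, 0.2443]
eef_rot: [-180.0, -0.0, 89.9]
ft_force: [0.4, 0.7, -0.0]
width: 0.0853
gripper_force: 0.0
```

```bash
python3 - <<'E'
from h import *
import pickle
c=cam('wrist','w1.png');pickle.dump(c,open('w1.pkl','wb'));print(-np.array(c['R']).T@c['t'])
E
```

```text
[ 0.50038368 -0.34928294  0.37239314]
```

View pics/w1.png

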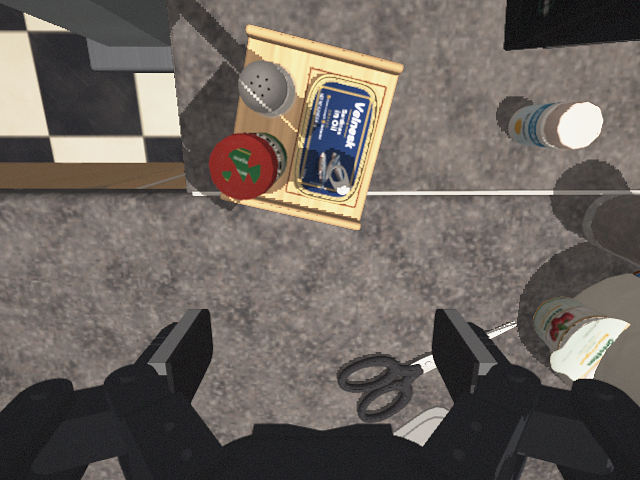

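```bash
python3 - <<'E'
from h import *
import pickle
c=pickle.load(open('w1.pkl','rb'));d=pickle.load(open('c0.pkl','rb'))
P=lambda l,z,cc=c:print([np.round(onz(cc,u,z)[:2],4).tolist() for u in l])
print('rails');P([(248,26),(403,66),(404,74),(360,222),(358,230)],.026)
P([(232,195)],.026)
def red(c,x0,x1,y0,y1):
    h=cv2.cvtColor(c['img'],cv2.COLOR_BGR2HSV);m=(((h[...,0]<8)|(h[...,0]>172))&(h[...,1]>150)&(h[...,2]>70)).astype(np.uint8)
    k=np.zeros_like(m);k[y0:y1,x0:x1]=m[y0:y1,x0:x1]
    ct=max(cv2.findContours(k,cv2.RETR_EXTERNAL,cv2.CHAIN_APPROX_NONE)[0],key=cv2.contourArea);return cv2.minEnclosingCircle(ct),cv2.boundingRect(ct)
r=red(c,200,290,120,210);print(r);P([r[0][0]],.106)
for n,b in(('scene',(385,425,305,345)),('side',(325,370,325,365))): 
    r=red(d[n],*b);print(n,r);
print('salt');P([(266,88)],.08)
g=c['img'][:,:,:]
h=cv2.cvtColor(g,cv2.COLOR_BGR2HSV)
# tin: lid blue + yellow rim
m=((h[...,0]>100)&(h[...,0]<130)&(h[...,1]>110)).astype(np.uint8);k=np.zeros_like(m);k[60:215,285:400]=m[60:215,285:400]
k=cv2.morphologyEx(k,cv2.MORPH_CLOSE,np.ones((9,9)))
ct=max(cv2.findContours(k,cv2.RETR_EXTERNAL,cv2.CHAIN_APPROX_NONE)[0],key=cv2.contourArea)
pts=np.array([onz(c,p[0],.025)[:2] for p in ct.astype(float)],np.float32)*1000
print('tin lid',cv2.minAreaRect(pts),cv2.minAreaRect(ct))
cr=cv2.resize(g[10:240,180:440],None,fx=3,fy=3);cr=cr[:600,:780]
cr=cv2.resize(g[15:235,180:440],None,fx=2.7,fy=2.7,interpolation=cv2.INTER_CUBIC);cv2.imwrite('pics/w1c.png',cr)
E
```

```text
rails
[[0.4399, -0.267], [0.5684, -0.2972], [0.5696, -0.3033], [0.5358, -0.4316], [0.5341, -0.4394]]
[[0.4166, -0.4056]]
(((242.5962371826172, 166.22802734375), 34.47593307495117), (209, 133, 69, 67))
[[0.4448, -0.3725]]
scene (((403.5, 326.5), 10.977349281311035), (394, 316, 21, 22))
side (((348.2837829589844, 348.7162170410156), 13.205300331115723), (337, 336, 24, 26))
salt
[[0.4599, -0.3194]]
tin lid ((511.1805725097656, -358.15399169921875), (94.70134735107422, 51.99923324584961), 76.61209106445312) ((335.058837890625, 139.23529052734375), (58.78815460205078, 110.63455200195312), 12.52880859375)
```

View pics/w1c.png

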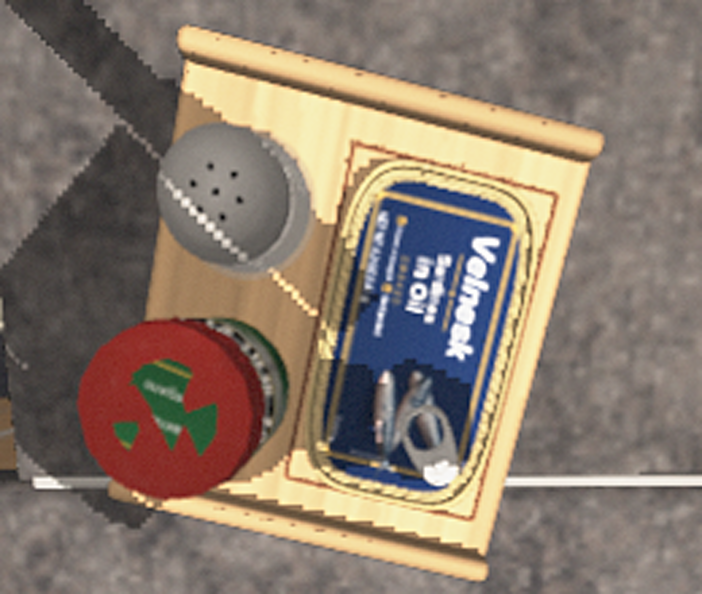

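```bash
python3 - <<'E'
from h import *
import pickle
c=pickle.load(open('w1.pkl','rb'));d=pickle.load(open('c0.pkl','rb'))
def tri(l):
    A=np.zeros((3,3));b=np.zeros(3)
    for cc,uv in l:
        o,v=ray(cc,uv);v/=np.linalg.norm(v);M=np.eye(3)-np.outer(v,v);A+=M;b+=M@o
    X=np.linalg.solve(A,b);return X.round(4),[(np.round(proj(cc,X)[0]-uv,1)).tolist() for cc,uv in l]
for z in(.09,.1,.116): print(z,[onz(c,u,z)[:2].round(4).tolist() for u in((242.6,166.2),(263,88))])
for n in('scene','side'):
  im=d[n]['img'];a=(360,300) if n=='scene' else(310,318)
  cr=im[a[1]:a[1]+80,a[0]:a[0]+95];cr=cv2.resize(cr,None,fx=4,fy=4,interpolation=cv2.INTER_CUBIC);cv2.imwrite(f'pics/{n}c.png',cr)
cv2.imwrite('pics/both.png',np.hstack([cv2.imread('pics/scenec.png'),cv2.imread('pics/sidec.png')]))
# projected predicted tops
for n in('scene','side'): print(n,proj(d[n],[[.447,-.3716,.116],[.461,-.32,.1],[.461,-.32,.01],[.447,-.3716,.01]]).round(1).tolist())
E
```

```text
0.09 [[0.4415, -0.3739], [0.4592, -0.3204]]
0.1 [[0.4436, -0.373], [0.4606, -0.3214]]
0.116 [[0.4469, -0.3716], [0.463, -0.3231]]
scene [[404.3, 322.7], [388.5, 311.5], [385.3, 336.5], [399.3, 352.4]]
side [[350.1, 343.5], [341.2, 327.3], [339.1, 356.8], [346.8, 378.4]]
```

View pics/both.png

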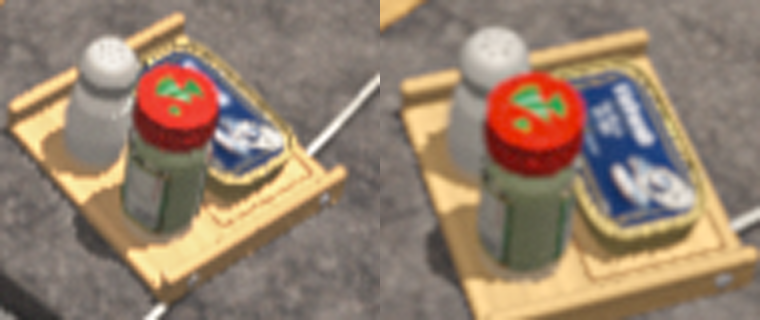

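Emit:
{"method": "move_arm", "body": {"motion": [100, 34, -13, 0, 0, 100, 34, -13, 0, 0, 100, 34, -14, 0, 0, 100, 0, 0, 0, 0.117, 100, 0, 0, 0, 0.117, 100, 0, 0, 40, 0, 100, 0, 0, 40, 0, 100, 0, 0, 20, 0, 100, 0, 0, 0, 0]}}

```text
time: 2.2
position: [0.4589, -0.3158, 0.1429]
eef_rot: [-179.7, -0.1, 76.7]
ft_force: [0.3, 0.0, 0.6]
width: 0.0855
gripper_force: 0.0
```

```bash
python3 - <<'E'
from h import *
import pickle
o=readout.get_obs();print(o['position'],o['eef_rot'])
c=cam('wrist','w2.png');pickle.dump(c,open('w2.pkl','wb'));print(-np.array(c['R']).T@c['t'])
E
```

```text
[ 0.45885805 -0.31576483  0.14285356] [-1.79730301e+02 -1.40134991e-01  7.66542625e+01]
[ 0.47719245 -0.24515003  0.2710604 ]
```

View pics/w2.png

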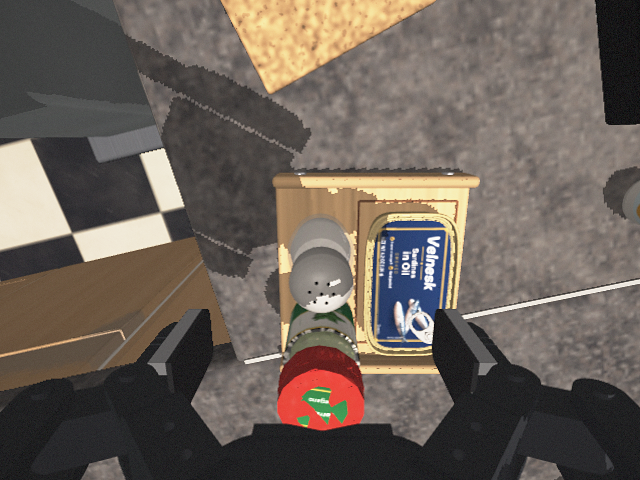

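```bash
python3 - <<'E'
from h import *
import pickle
c=pickle.load(open('w2.pkl','rb'))
for u,z in(((323,279),.09),((322,288),.1),((321,405),.116),((320,238),.04),((416,281),.035)): print(u,z,onz(c,u,z).round(4))
P=[onz(c,u,.026)[:2].round(4).tolist() for u in((276,180),(479,181),(464,371))];print(P)
o=readout.get_obs();print(o['position'])
E
```

```text
(323, 279) 0.09 [ 0.46   -0.3159  0.09  ]
(322, 288) 0.1 [ 0.4594 -0.3165  0.1   ]
(321, 405) 0.116 [ 0.4462 -0.3704  0.116 ]
(320, 238) 0.04 [ 0.4599 -0.3077  0.04  ]
(416, 281) 0.035 [ 0.5155 -0.3532  0.035 ]
[[0.4402, -0.2669], [0.5677, -0.2979], [0.5403, -0.4377]]
[ 0.45972125 -0.31666822  0.1448852 ]
```

Emit:
{"method": "move_arm", "body": {"motion": [100, 0, 0, 26, 0, 100, 0, 0, 26, 0, 100, 0, 0, 26, 0, 100, 0, 0, 0, 0, 40, 0, 0, 0, 0, 40, 0, 0, 0, 0, 40, 0, 0, 0, 0, 40, 0, 0, 0, 0, 40, 0, 0, 0, 0, 40, 0, 0, 0, 0], "squeeze": 25}}

```text
time: 3.25
position: [0.4603, -0.3184, 0.0687]
eef_rot: [179.9, 0.0, 76.6]
ft_force: [-2.8, 0.6, 7.4]
width: 0.0359
gripper_force: 23.2
```

```bash
python3 - <<'E'
from h import *
c=cam('wrist');s=cam('side');e=cam('scene')
f=lambda c,a,b,w,h,k:cv2.resize(c['img'][b:b+h,a:a+w],(380,300),interpolation=cv2.INTER_CUBIC)
cv2.imwrite('pics/g1.png',np.hstack([f(c,140,120,380,300,1),f(s,280,280,126,100,3)]))
o=readout.get_obs();print(o['position'],o['width'],o['gripper_force'],o['ft_force'])
E
```

```text
[ 0.4603467  -0.31837475  0.06867177] 0.035679605671969615 23.244388001330663 [-2.47290326  1.16485863  9.0044762 ]
```

View pics/g1.png

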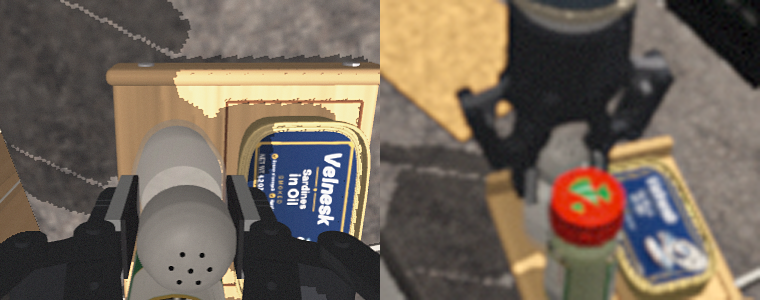

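Emit:
{"method": "move_arm", "body": {"motion": [100, 0, 0, 0, 0, 100, 0, 0, 0, 0, 100, 0, 0, 0, 0, 100, 0, 0, 0, 0, 100, 0, 0, -30, 0, 100, 0, 0, -30, 0, 100, 0, 0, -20, 0, 100, -20, 0, 0, 0, 100, -20, 0, 0, 0, 100, -15, 0, 0, 0, 100, 0, 0, 0, 0]}}

```text
time: 4.5
position: [0.4468, -0.3728, 0.1471]
eef_rot: [-180.0, 0.0, 76.5]
ft_force: [-0.5, 0.4, -0.6]
width: 0.0855
gripper_force: 0.0
```

```bash
python3 - <<'E'
from h import *
import pickle
o=readout.get_obs();print(o['position'],o['width'],o['ft_force'])
c=cam('scene');d=pickle.load(open('c0.pkl','rb'))
f=lambda c:cv2.resize(c['img'][300:375,360:455],(380,300),interpolation=cv2.INTER_CUBIC)
w=cam('wrist')
cv2.imwrite('pics/g2.png',np.hstack([f(c),cv2.resize(w['img'],(400,300))]))
E
```

```text
[ 0.44676872 -0.37283651  0.14709115] 0.08545467698113045 [-0.54417077  0.44849073 -0.64666345]
```

View pics/g2.png

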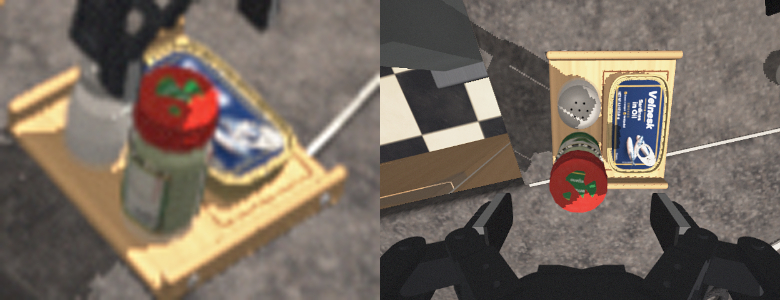

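Emit:
{"method": "move_arm", "body": {"motion": [100, 0, 0, 30, 0, 100, 0, 0, 25, 0, 100, 0, 0, 0, 0, 40, 0, 0, 0, 0, 40, 0, 0, 0, 0, 40, 0, 0, 0, 0, 40, 0, 0, 0, 0, 40, 0, 0, 0, 0, 40, 0, 0, 0, 0, 40, 0, 0, 0, 0], "squeeze": 30}}

```text
time: 5.6
position: [0.4476, -0.3719, 0.0937]
eef_rot: [179.9, 0.1, 76.6]
ft_force: [-1.6, 0.1, 6.2]
width: 0.044
gripper_force: 29.6
```

Emit:
{"method": "move_arm", "body": {"motion": [40, 0, 0, -10, 0, 40, 0, 0, -25, 0, 40, 0, 0, -35, 0, 40, 0, 0, -35, 0, 40, 0, 0, -15, 0, 40, 20, 0, 0, 0, 40, 35, -5, 0, 0, 40, 40, -5, 0, 0, 40, 45, -5, 0, 0, 40, 45, -6, 0, 0, 40, 33, 0, 0, 0, 40, 0, 0, 0, 0]}}

```text
time: 6.8
position: [0.4778, -0.1514, 0.2134]
eef_rot: [179.9, -0.0, 76.8]
ft_force: [0.2, 1.0, -2.0]
width: 0.0439
gripper_force: 31.0
```

Emit:
{"method": "move_arm", "body": {"motion": [40, 0, 0, 30, 0, 40, 0, 0, 35, 0, 40, 0, 0, 30, 0, 40, 0, 0, 15, 0, 40, 0, 0, 8, 0, 40, 0, 0, 3, 0, 40, 0, 0, 0, 0, 40, 0, 0, 0, 0]}}

```text
time: 7.6
position: [0.4778, -0.1549, 0.0922]
eef_rot: [179.9, 0.0, 76.6]
ft_force: [0.0, 0.9, -1.8]
width: 0.0436
gripper_force: 30.9
```

Emit:
{"method": "move_arm", "body": {"motion": [40, 0, 0, 2, 0, 40, 0, 0, 1, 0, 40, 0, 0, 0, 0, 40, 0, 0, 0, 0]}}

```text
time: 8.0
position: [0.4779, -0.1548, 0.0896]
eef_rot: [179.9, 0.0, 76.6]
ft_force: [-2.3, 0.6, 12.8]
width: 0.0436
gripper_force: 32.3
```

Emit:
{"method": "move_arm", "body": {"motion": [100, 0, 0, 0, 0, 100, 0, 0, 0, 0, 100, 0, 0, 0, 0, 100, 0, 0, 0, 0, 100, 0, 0, -30, 0, 100, 0, 0, -40, 0, 100, -35, 0, 0, 0, 100, -40, 5, 0, 0, 100, -40, 10, 0, 0, 100, -30, 5, 0, 0, 100, -17, 0, 0, 0, 100, 0, 0, 0, 0]}}

```text
time: 9.2
position: [0.4586, -0.318, 0.158]
eef_rot: [-180.0, -0.0, 76.5]
ft_force: [-0.7, 0.2, -0.4]
width: 0.0852
gripper_force: 0.0
```

```bash
python3 - <<'E'
from h import *
import pickle
o=readout.get_obs();print(o['position'],o['width'],o['ft_force'])
w=cam('wrist','w3.png');pickle.dump(w,open('w3.pkl','wb'));
c=cam('scene')
f=lambda c:cv2.resize(c['img'][240:375,285:455],(380,300),interpolation=cv2.INTER_CUBIC)
cv2.imwrite('pics/g3.png',np.hstack([f(c),cv2.resize(w['img'],(400,300))]))
E
```

```text
[ 0.45862373 -0.31798332  0.15797714] 0.08523008473092705 [-0.72129509  0.21251622 -0.40885067]
```

View pics/g3.png

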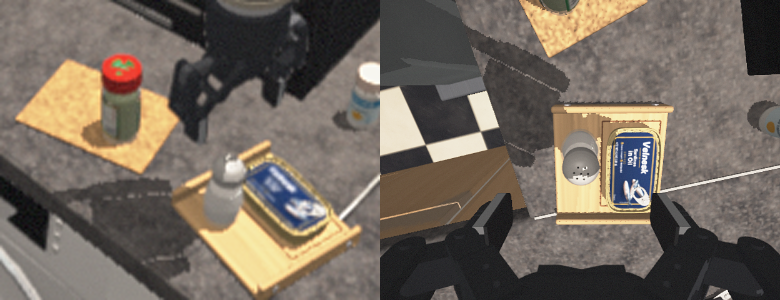

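Emit:
{"method": "move_arm", "body": {"motion": [100, 1, 1, 40, 0, 100, 0, 0, 40, 0, 100, 0, 0, 22, 0, 100, 0, 0, 0, 0, 40, 0, 0, 0, 0, 40, 0, 0, 0, 0, 40, 0, 0, 0, 0, 40, 0, 0, 0, 0, 40, 0, 0, 0, 0, 40, 0, 0, 0, 0, 40, 0, 0, 0, 0], "squeeze": 25}}

```text
time: 10.4
position: [0.4608, -0.3164, 0.0578]
eef_rot: [179.9, 0.0, 76.6]
ft_force: [-2.8, 1.2, 8.4]
width: 0.0386
gripper_force: 24.4
```

Emit:
{"method": "move_arm", "body": {"motion": [40, 0, 0, 0, 0, 40, 0, 0, -5, 0, 40, 0, 0, -10, 0, 40, 0, 0, -15, 0, 40, 0, 0, -20, 0, 40, 0, 0, 0, 0, 40, 0, 0, 0, 0], "squeeze": 35}}

```text
time: 11.1
position: [0.4606, -0.3161, 0.1069]
eef_rot: [179.9, 0.0, 76.6]
ft_force: [-0.8, 1.1, -1.4]
width: 0.0375
gripper_force: 34.7
```

```bash
python3 - <<'E'
from h import *
s=cam('side');w=cam('wrist')
o=readout.get_obs();print(o['position'],o['width'],o['ft_force'],o['ft_torque'])
f=lambda c:cv2.resize(c['img'][260:410,250:440],(380,300),interpolation=cv2.INTER_CUBIC)
cv2.imwrite('pics/g4.png',np.hstack([f(s),cv2.resize(w['img'],(400,300))]))
E
```

```text
[ 0.46014825 -0.31579268  0.10580978] 0.03793981444153808 [-0.00329523  0.33731962 -1.08301894] [-0.07973196  0.03045826 -0.03203748]
```

View pics/g4.png

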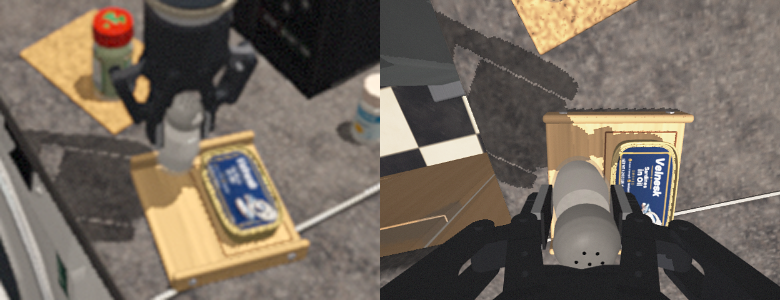

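Emit:
{"method": "move_arm", "body": {"motion": [40, 0, 0, -30, 0, 40, 0, 0, -30, 0, 40, 0, 0, -20, 0, 40, 25, 0, 0, 0, 40, 40, -5, 0, 0, 40, 40, -5, 0, 0, 40, 40, -6, 0, 0, 40, 40, -6, 0, 0, 40, 35, 0, 0, 0, 40, 20, 0, 0, 0, 40, 0, 0, 0, 0, 40, 0, 0, 0, 0]}}

```text
time: 12.4
position: [0.4945, -0.0775, 0.1857]
eef_rot: [-179.9, 0.0, 76.6]
ft_force: [0.0, -0.5, -1.9]
width: 0.0376
gripper_force: 35.2
```

Emit:
{"method": "move_arm", "body": {"motion": [40, 0, 0, 35, 0, 40, 0, 0, 35, 0, 40, 0, 0, 30, 0, 40, 0, 0, 15, 0, 40, 0, 0, 10, 0, 40, 0, 0, 4, 0, 40, 0, 0, 0, 0, 40, 0, 0, 0, 0]}}

```text
time: 13.2
position: [0.4951, -0.0778, 0.058]
eef_rot: [179.9, 0.0, 76.6]
ft_force: [-0.8, -0.0, -0.7]
width: 0.0382
gripper_force: 35.2
```

Emit:
{"method": "move_arm", "body": {"motion": [40, 0, 0, 2, 0, 40, 0, 0, 1, 0, 40, 0, 0, 1, 0, 40, 0, 0, 0, 0]}}

```text
time: 13.6
position: [0.4949, -0.0775, 0.0539]
eef_rot: [180.0, 0.0, 76.6]
ft_force: [-2.0, 0.8, 6.1]
width: 0.038
gripper_force: 36.3
```

Emit:
{"method": "move_arm", "body": {"motion": [100, 0, 0, 0, 0, 100, 0, 0, 0, 0, 100, 0, 0, 0, 0, 100, 0, 0, 0, 0, 100, 0, 0, -30, 0, 100, 0, 0, -40, 0, 100, 0, 0, -40, 0, 100, 0, 0, -35, 0, 100, -25, 5, 0, 0, 100, -40, 11, 0, 0, 100, -40, 12, 0, 0, 100, -40, 13, 0, 0]}}

```text
time: 14.8
position: [0.5008, -0.2295, 0.1985]
eef_rot: [180.0, 0.0, 76.6]
ft_force: [1.2, 0.5, 0.1]
width: 0.0853
gripper_force: 0.0
```

Emit:
{"method": "move_arm", "body": {"motion": [100, -40, 13, 0, 0, 100, -40, 13, 0, 0, 100, -30, 13, 0, 0, 100, -14, 0, 0, 0, 100, 0, 0, 0, 0, 100, 0, 0, 0, 0]}}

```text
time: 15.4
position: [0.5099, -0.3566, 0.198]
eef_rot: [-180.0, -0.0, 76.6]
ft_force: [0.6, 1.0, 0.9]
width: 0.0853
gripper_force: 0.0
```

```bash
python3 - <<'E'
from h import *
import pickle
o=readout.get_obs();print(o['position'],o['width'],o['ft_force'])
c=cam('wrist','w4.png');pickle.dump(c,open('w4.pkl','wb'));s=cam('scene')
f=lambda c:cv2.resize(c['img'][240:375,285:455],(380,300),interpolation=cv2.INTER_CUBIC)
h=cv2.cvtColor(c['img'],cv2.COLOR_BGR2HSV)
m=((h[...,0]>100)&(h[...,0]<130)&(h[...,1]>110)&(h[...,2]>40)).astype(np.uint8)
m=cv2.morphologyEx(m,cv2.MORPH_CLOSE,np.ones((9,9)))
ct=max(cv2.findContours(m,cv2.RETR_EXTERNAL,cv2.CHAIN_APPROX_NONE)[0],key=cv2.contourArea)
pts=np.array([onz(c,p[0],.035)[:2] for p in ct.astype(float)],np.float32)*1000
print('tin lid',cv2.minAreaRect(pts),cv2.minAreaRect(ct))
cv2.imwrite('pics/g5.png',np.hstack([f(s),cv2.resize(c['img'],(400,300))]))
E
```

```text
[ 0.5098998  -0.35663108  0.19804245] 0.08531931780512444 [0.55181292 0.96541039 0.88109015]
tin lid ((511.2262878417969, -356.83148193359375), (91.07511901855469, 50.457576751708984), 76.5921401977539) ((322.5, 224.5), (111.0, 63.0), 90.0)
```

View pics/g5.png

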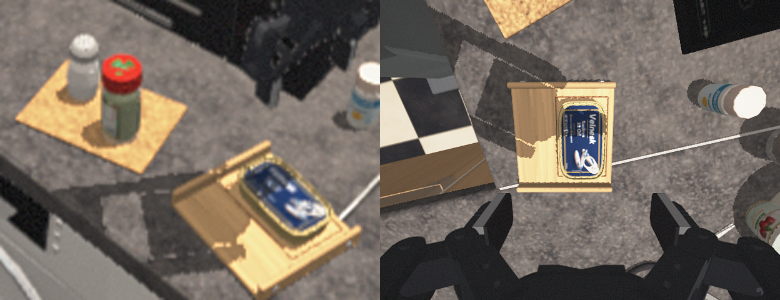

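Emit:
{"method": "move_arm", "body": {"motion": [100, 0, 1, 45, 0, 100, 0, 0, 45, 0, 100, 0, 0, 45, 0, 100, 0, 0, 25, 0, 100, 0, 0, 11, 0, 100, 0, 0, 0, 0, 60, 0, 0, 0, 0, 60, 0, 0, 0, 0, 60, 0, 0, 0, 0, 60, 0, 0, 0, 0, 60, 0, 0, 0, 0], "squeeze": 35}}

```text
time: 16.6
position: [0.5119, -0.3584, 0.0295]
eef_rot: [179.9, 0.1, 76.6]
ft_force: [-0.4, 3.0, 6.5]
width: 0.0589
gripper_force: 36.6
```

Emit:
{"method": "move_arm", "body": {"motion": [60, 0, 0, -10, 0, 60, 0, 0, -30, 0, 60, 0, 0, -40, 0, 60, 0, 0, -40, 0, 60, 0, 0, -30, 0, 60, 25, -7, 0, 0, 60, 40, -11, 0, 0, 60, 45, -13, 0, 0, 60, 45, -13, 0, 0, 60, 45, -13, 0, 0, 60, 45, -13, 0, 0, 60, 45, -13, 0, 0]}}

```text
time: 17.8
position: [0.4974, -0.0549, 0.1787]
eef_rot: [179.9, -0.0, 76.6]
ft_force: [0.9, -0.4, -1.0]
width: 0.0593
gripper_force: 38.3
```

Emit:
{"method": "move_arm", "body": {"motion": [60, 45, -13, 0, 0, 60, 45, -13, 0, 0, 60, 45, -13, 0, 0, 60, 45, -13, 0, 0, 60, 45, -13, 0, 0, 60, 40, -11, 0, 0, 60, 25, -7, 0, 0, 60, 10, 0, 0, 0, 60, 0, 0, 0, 0, 60, 0, 0, 0, 0]}}

```text
time: 18.8
position: [0.4866, 0.2536, 0.1777]
eef_rot: [180.0, 0.0, 76.6]
ft_force: [-0.6, -0.3, -1.0]
width: 0.0591
gripper_force: 38.3
```

```bash
python3 - <<'E'
from h import *
import pickle
o=readout.get_obs();print(o['position'],o['eef_rot'],o['width'],o['ft_force'])
c=cam('wrist','w5.png');pickle.dump(c,open('w5.pkl','wb'))
print(-np.array(c['R']).T@c['t'])
E
```

```text
[0.48658603 0.25358091 0.17766881] [1.79982919e+02 4.10112658e-03 7.65677510e+01] 0.05913522418441733 [-0.59628844 -0.33079203 -1.0284461 ]
[0.50448678 0.32462694 0.30567158]
```

View pics/w5.png

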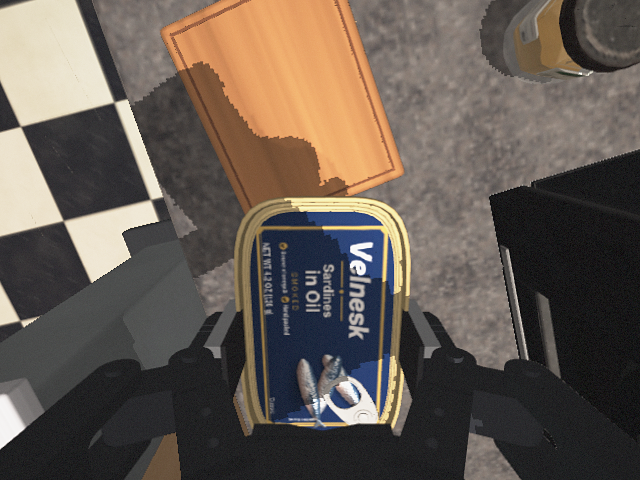

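```bash
python3 - <<'E'
from h import *
import pickle
c=pickle.load(open('w5.pkl','rb'))
a,b=onz(c,(163,33),.014),onz(c,(403,174),.014);print(a,b,np.linalg.norm(a-b),(a+b)/2)
print([onz(c,u,.014)[:2].round(3).tolist() for u in((240,193),(350,0),(345,192))])
print('bottle',onz(c,(620,25),.08))
# where tin sits rel. TCP
print('tin edges',[onz(c,u,.178)[:2].round(4).tolist() for u in((236,300),(408,300),(324,198))])
E
```

```text
[0.41275783 0.41299144 0.014     ] [0.55768343 0.27942174 0.014     ] 0.19708955662728442 [0.48522063 0.34620659 0.014     ]
[[0.432, 0.295], [0.543, 0.402], [0.511, 0.276]]
bottle [0.67062722 0.33976136 0.08      ]
tin edges [[0.4595, 0.2736], [0.5216, 0.2587], [0.5001, 0.3031]]
```

Emit:
{"method": "move_arm", "body": {"motion": [60, 25, -6, 0, 0, 60, 35, -8, 0, 0, 60, 27, -8, 0, 0, 60, 0, 0, 30, 0, 60, 0, 0, 40, 0, 60, 0, 0, 40, 0, 60, 0, 0, 20, 0, 60, 0, 0, 10, 0, 60, 0, 0, 0, 0, 60, 0, 0, 0, 0]}}

```text
time: 19.85
position: [0.4861, 0.3441, 0.0385]
eef_rot: [179.9, -0.1, 76.6]
ft_force: [-0.0, 0.2, -0.9]
width: 0.0591
gripper_force: 38.3
```

Emit:
{"method": "move_arm", "body": {"motion": [60, 0, 0, 2, 0, 60, 0, 0, 1, 0, 60, 0, 0, 1, 0, 60, 0, 0, 0, 0]}}

```text
time: 20.25
position: [0.4854, 0.3444, 0.0336]
eef_rot: [180.0, -0.0, 76.6]
ft_force: [0.0, -0.6, 0.7]
width: 0.0591
gripper_force: 38.4
```

Emit:
{"method": "move_arm", "body": {"motion": [60, 0, 0, 1, 0, 60, 0, 0, 0, 0, 100, 0, 0, 0, 0, 100, 0, 0, 0, 0, 100, 0, 0, 0, 0, 100, 0, 0, 0, 0, 100, 0, 0, -30, 0, 100, 0, 0, -45, 0, 100, 0, 0, -45, 0, 100, 0, 0, -45, 0, 100, -40, 0, 0, 0, 100, -40, 0, 0, 0]}}

```text
time: 21.45
position: [0.4667, 0.2661, 0.1984]
eef_rot: [179.9, -0.1, 76.7]
ft_force: [1.2, -0.2, -0.9]
width: 0.0854
gripper_force: 0.0
```

Emit:
{"method": "move_arm", "body": {"motion": [100, 0, 0, 0, 0, 100, 0, 0, 0, 0]}}

```text
time: 21.65
position: [0.4668, 0.2661, 0.1976]
eef_rot: [180.0, -0.0, 76.5]
ft_force: [0.5, -0.3, 0.9]
width: 0.0855
gripper_force: 0.0
```

```bash
python3 - <<'E'
from h import *
import pickle
o=readout.get_obs();print(o['position'],o['eef_rot'],o['width'])
c=cam('wrist','w6.png');pickle.dump(c,open('w6.pkl','wb'))
print(-np.array(c['R']).T@c['t'])
h=cv2.cvtColor(c['img'],cv2.COLOR_BGR2HSV)
m=((h[...,0]>100)&(h[...,0]<130)&(h[...,1]>110)&(h[...,2]>40)).astype(np.uint8)
m=cv2.morphologyEx(m,cv2.MORPH_CLOSE,np.ones((9,9)))
ct=max(cv2.findContours(m,cv2.RETR_EXTERNAL,cv2.CHAIN_APPROX_NONE)[0],key=cv2.contourArea)
pts=np.array([onz(c,p[0],.039)[:2] for p in ct.astype(float)],np.float32)*1000
print('tin lid',cv2.minAreaRect(pts),cv2.minAreaRect(ct))
E
```

```text
[0.46682511 0.2660727  0.19757346] [ 1.79981536e+02 -2.44442990e-02  7.65228131e+01] 0.08548806236676812
[0.48476591 0.33703777 0.32562068]
tin lid ((486.3020935058594, 344.080078125), (91.1793441772461, 50.41205596923828), 76.50589752197266) ((322.0, 117.5), (133.0, 70.0), 90.0)
```

View pics/w6.png

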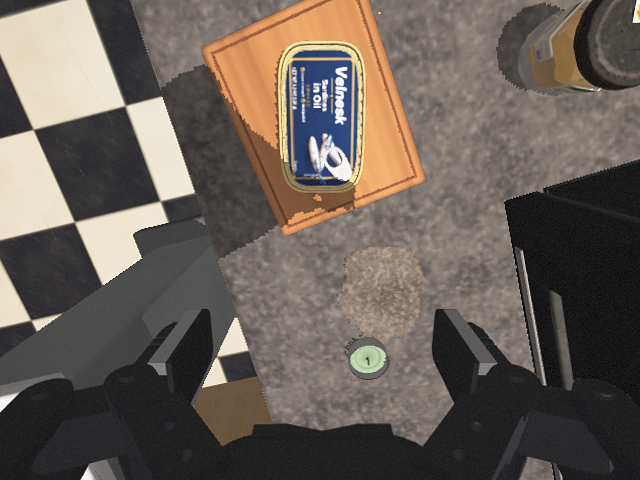

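```bash
python3 - <<'E'
from h import *
import pickle
c=pickle.load(open('w6.pkl','rb'))
P=[onz(c,u,.014)[:2] for u in((205,48),(287,236),(425,180))];print(np.round(P,4).tolist(),(P[0]+P[2])/2,np.linalg.norm(P[0]-P[1]),np.linalg.norm(P[2]-P[1]))
h=cv2.cvtColor(c['img'],cv2.COLOR_BGR2HSV)
m=((h[...,0]>38)&(h[...,0]<80)&(h[...,1]>45)).astype(np.uint8);m=cv2.morphologyEx(m,cv2.MORPH_OPEN,np.ones((3,3)))
for ct in cv2.findContours(m,cv2.RETR_EXTERNAL,cv2.CHAIN_APPROX_NONE)[0]:
    if cv2.contourArea(ct)>150:
        q=cv2.minEnclosingCircle(ct);print(q,onz(c,q[0],.013))
E
```

```text
[[0.4138, 0.4151], [0.4354, 0.2601], [0.5584, 0.2798]] [0.48606571 0.34743389] 0.15645989991841866 0.12448951855291096
((367.0, 356.5), 17.585603713989258) [0.47856052 0.12679082 0.013     ]
```

Emit:
{"method": "move_arm", "body": {"motion": [100, -40, 12, 0, 0, 100, -40, 12, 0, 0, 100, -40, 12, 0, 0, 100, -35, 12, 0, 0, 100, -14, 0, 0, 0, 100, 0, 0, 0, 0, 100, 0, 0, 0, 0]}}

```text
time: 22.4
position: [0.4744, 0.0919, 0.1972]
eef_rot: [-180.0, -0.0, 76.6]
ft_force: [-0.3, 0.4, 0.4]
width: 0.0856
gripper_force: 0.0
```

```bash
python3 - <<'E'
from h import *
import pickle
o=readout.get_obs();print(o['position'])
d=pickle.load(open('c0.pkl','rb'))
for c in(cam('wrist','w7.png'),d['wrist']):
  h=cv2.cvtColor(c['img'],cv2.COLOR_BGR2HSV)
  m=((h[...,0]>38)&(h[...,0]<80)&(h[...,1]>45)).astype(np.uint8);m=cv2.morphologyEx(m,cv2.MORPH_OPEN,np.ones((3,3)))
  for ct in cv2.findContours(m,cv2.RETR_EXTERNAL,cv2.CHAIN_APPROX_NONE)[0]:
    if cv2.contourArea(ct)>150:
        q=cv2.minEnclosingCircle(ct);p=onz(c,q[0],.014);print(q,p,'r',np.linalg.norm(onz(c,(q[0][0]+q[1],q[0][1]),.014)-p))
E
```

```text
[0.47437631 0.09186387 0.19724736]
```

```bash
python3 - <<'E'
from h import *
import pickle
d=pickle.load(open('c0.pkl','rb'));c=cam('wrist','w7.png')
print('expect',proj(c,[.479,.125,.014]))
for c in(c,d['wrist']):
  h=cv2.cvtColor(cv2.medianBlur(c['img'],3),cv2.COLOR_BGR2HSV)
  u,v=proj(c,[.479,.125,.014])[0].astype(int)
  print(h[v-6:v+7:6,u-18:u+19:6].tolist())
  for s in(25,35,60,):
   m=((h[...,0]>35)&(h[...,0]<90)&(h[...,1]>s)).astype(np.uint8);m=cv2.morphologyEx(m,cv2.MORPH_OPEN,np.ones((3,3)))
   for ct in cv2.findContours(m,cv2.RETR_EXTERNAL,cv2.CHAIN_APPROX_NONE)[0]:
    q=cv2.minEnclosingCircle(ct)
    if cv2.contourArea(ct)>150 and abs(q[0][0]-u)<60 and abs(q[0][1]-v)<60: print(s,cv2.contourArea(ct),q,onz(c,q[0],.014))
E
```

```text
expect [[317.15032012 182.08570964]]
[[[41, 39, 111], [48, 42, 110], [46, 47, 115], [45, 49, 204], [46, 46, 117], [48, 45, 113], [49, 46, 121]], [[47, 49, 120], [48, 46, 112], [44, 43, 113], [43, 46, 105], [46, 40, 109], [47, 43, 118], [46, 46, 122]], [[48, 47, 119], [46, 44, 111], [44, 45, 114], [40, 38, 80], [45, 46, 110], [49, 44, 122], [47, 48, 122]]]
25 1365.0 ((317.7480773925781, 183.7862548828125), 21.854297637939453) [0.47915208 0.12352937 0.014     ]
35 1298.5 ((317.5, 183.59091186523438), 21.248823165893555) [0.47899055 0.12373275 0.014     ]
[[[0, 12, 105], [48, 46, 139], [46, 48, 118], [49, 49, 131], [46, 45, 125], [48, 45, 135], [45, 38, 108]], [[17, 21, 108], [49, 49, 125], [46, 44, 133], [44, 46, 128], [44, 44, 128], [48, 46, 133], [47, 45, 141]], [[39, 23, 111], [48, 45, 124], [47, 44, 133], [45, 34, 91], [42, 36, 120], [48, 45, 135], [47, 47, 141]]]
25 1267.5 ((242.0, 74.0), 22.203702926635742) [0.48025435 0.12090062 0.014     ]
35 1238.0 ((241.0, 73.89286041259766), 21.482921600341797) [0.47938374 0.12098585 0.014     ]
```

Emit:
{"method": "move_arm", "body": {"motion": [100, 31, -2, 0, 0, 100, 0, 0, 45, 0, 100, 0, 0, 45, 0, 100, 0, 0, 45, 0, 100, 0, 0, 30, 0, 100, 0, 0, 12, 0, 100, 0, 0, 0, 0, 100, 0, 0, 0, 0]}}

```text
time: 23.3
position: [0.4802, 0.122, 0.0214]
eef_rot: [179.9, -0.0, 76.6]
ft_force: [0.5, -0.1, 0.3]
width: 0.0854
gripper_force: 0.0
```

Emit:
{"method": "move_arm", "body": {"motion": [35, 0, 0, 0, 0, 35, 0, 0, 0, 0, 35, 0, 0, 0, 0, 35, 0, 0, 0, 0, 35, 0, 0, 0, 0, 35, 0, 0, 0, 0, 35, 0, 0, 0, 0], "squeeze": 20}}

```text
time: 24.0
position: [0.4798, 0.1215, 0.021]
eef_rot: [179.9, -0.0, 76.6]
ft_force: [-1.6, 0.7, 7.1]
width: 0.0359
gripper_force: 19.2
```

Emit:
{"method": "move_arm", "body": {"motion": [35, 0, 0, -10, 0, 35, 0, 0, -40, 0, 35, 0, 0, -45, 0, 35, 0, 0, -45, 0, 35, 0, 0, -20, 0, 35, -25, 9, 0, 0, 35, -40, 12, 0, 0, 35, -45, 14, 0, 0, 35, -45, 14, 0, 0, 35, -45, 14, 0, 0, 35, -45, 14, 0, 0, 35, -45, 14, 0, 0]}}

```text
time: 25.2
position: [0.5004, -0.1837, 0.1811]
eef_rot: [180.0, 0.0, 76.6]
ft_force: [-0.2, -0.7, 0.3]
width: 0.0362
gripper_force: 20.3
```

Emit:
{"method": "move_arm", "body": {"motion": [35, -45, 14, 0, 0, 35, -45, 14, 0, 0, 35, -40, 12, 0, 0, 35, -30, 9, 0, 0, 35, -10, 3, 0, 0, 35, 0, 0, 0, 0, 35, 0, 0, 40, 0, 35, 0, 0, 45, 0, 35, 0, 0, 40, 0, 35, 0, 0, 15, 0, 35, 0, 0, 0, 0, 35, 0, 0, 0, 0]}}

```text
time: 26.4
position: [0.5128, -0.3591, 0.0422]
eef_rot: [179.9, 0.0, 76.6]
ft_force: [-0.5, 0.4, 0.2]
width: 0.0364
gripper_force: 20.3
```

Emit:
{"method": "move_arm", "body": {"motion": [35, 0, 0, 6, 0, 35, 0, 0, 3, 0, 35, 0, 0, 2, 0, 35, 0, 0, 0, 0, 35, 0, 0, 0, 0]}}

```text
time: 26.9
position: [0.5123, -0.3594, 0.031]
eef_rot: [179.9, 0.0, 76.6]
ft_force: [-4.2, 3.7, 13.5]
width: 0.0359
gripper_force: 21.3
```

Emit:
{"method": "move_arm", "body": {"motion": [100, 0, 0, 0, 0, 100, 0, 0, 0, 0, 100, 0, 0, 0, 0, 100, 0, 0, 0, 0, 100, 0, 0, 0, 0, 100, 0, 0, -30, 0, 100, 0, 0, -45, 0, 100, 0, 0, -45, 0, 100, 0, 0, -45, 0, 100, 0, 0, 0, 0, 100, 0, 0, 0, 0]}}

```text
time: 28.0
position: [0.512, -0.3592, 0.1949]
eef_rot: [179.9, 0.0, 76.6]
ft_force: [-0.6, 0.3, -0.4]
width: 0.0852
gripper_force: 0.0
```

```bash
python3 - <<'E'
from h import *
o=readout.get_obs();print(o['position'])
c=cam('wrist','w8.png')
h=cv2.cvtColor(cv2.medianBlur(c['img'],3),cv2.COLOR_BGR2HSV)
u,v=proj(c,[.5115,-.358,.024])[0]
m=((h[...,0]>35)&(h[...,0]<90)&(h[...,1]>30)).astype(np.uint8);m=cv2.morphologyEx(m,cv2.MORPH_OPEN,np.ones((3,3)))
for ct in cv2.findContours(m,cv2.RETR_EXTERNAL,cv2.CHAIN_APPROX_NONE)[0]:
    q=cv2.minEnclosingCircle(ct)
    if cv2.contourArea(ct)>150 and abs(q[0][0]-u)<90 and abs(q[0][1]-v)<90: print(cv2.contourArea(ct),q,onz(c,q[0],.024))
# tray wood: light orange/yellow, find big region incl. rails
b=cv2.medianBlur(c['img'],5);h=cv2.cvtColor(b,cv2.COLOR_BGR2HSV)
m=((h[...,0]>10)&(h[...,0]<28)&(h[...,1]>70)&(h[...,2]>60)).astype(np.uint8)
m=cv2.morphologyEx(m,cv2.MORPH_OPEN,np.ones((5,5)));n,l,st,ce=cv2.connectedComponentsWithStats(m)
k=l[int(v)-40:int(v)+40,int(u)-60:int(u)+60];i=np.bincount(k[k>0]).argmax();print(st[i])
ct=max(cv2.findContours((l==i).astype(np.uint8),cv2.RETR_EXTERNAL,cv2.CHAIN_APPROX_NONE)[0],key=cv2.contourArea)
r=cv2.minAreaRect(ct);print(r)
# inlay outline: dark reddish pixels around place: row/col profiles on back-half
E
```

```text
[ 0.51199838 -0.35922728  0.19491964]
1290.0 ((321.9090881347656, 221.0), 22.11363410949707) [ 0.51373571 -0.35663922  0.024     ]
[  198   127   176   180 23966]
((285.5, 216.5), (179.0, 175.0), 90.0)
```

```bash
python3 - <<'E'
from h import *
c=cam('wrist')
lb,rb=onz(c,(374,127),.026)[:2],onz(c,(374,307),.026)[:2]
d=np.array([np.cos(np.radians(13.4)),-np.sin(np.radians(13.4))])
print(lb,rb,np.linalg.norm(lb-rb),(lb+rb)/2-d*.043)
# base back edge + inlay: profile along row 240 right of tealight and col profile
g=cv2.cvtColor(c['img'],cv2.COLOR_BGR2HSV)
row=g[262:275,280:390].astype(int).mean(0); print([tuple(map(int,x)) for x in row[::1]][0:110:2])
E
```

```text
[ 0.56791911 -0.29394836] [ 0.53919458 -0.43980877] 0.14866188762471694 [ 0.51172748 -0.3569134 ]
[(16, 109, 227), (13, 122, 215), (24, 72, 247), (22, 80, 246), (22, 83, 246), (23, 79, 246), (23, 79, 246), (22, 83, 245), (21, 90, 244), (23, 77, 246), (24, 70, 247), (25, 70, 247), (24, 71, 247), (24, 75, 246), (22, 81, 246), (24, 72, 247), (24, 68, 247), (23, 82, 246), (21, 86, 244), (21, 87, 244), (24, 71, 246), (25, 68, 247), (24, 74, 247), (24, 72, 247), (26, 63, 247), (24, 70, 247), (24, 73, 247), (24, 70, 247), (24, 71, 247), (25, 69, 247), (24, 70, 247), (23, 78, 246), (23, 77, 246), (23, 80, 246), (24, 74, 246), (26, 64, 247), (25, 68, 247), (25, 69, 247), (25, 67, 247), (19, 99, 236), (12, 128, 207), (22, 85, 245), (22, 82, 246), (21, 87, 245), (15, 104, 222), (12, 22, 147), (10, 27, 138), (10, 27, 128), (11, 24, 119), (11, 27, 123), (11, 28, 120), (9, 27, 121), (10, 28, 131), (9, 26, 123), (8, 25, 115)]
```

Emit:
{"method": "move_arm", "body": {"motion": [100, 30, -10, 0, 0, 100, 45, -14, 0, 0, 100, 45, -14, 0, 0, 100, 45, -14, 0, 0, 100, 45, -14, 0, 0, 100, 40, -12, 0, 0, 100, 20, -4, 0, 0, 100, 0, 0, 0, 0, 100, 0, 0, 0, 0]}}

```text
time: 29.0
position: [0.4944, -0.0775, 0.1934]
eef_rot: [-179.9, 0.0, 76.6]
ft_force: [0.9, -0.2, -0.5]
width: 0.0852
gripper_force: 0.0
```

```bash
python3 - <<'E'
from h import *
o=readout.get_obs();print(o['position'])
c=cam('wrist','w9.png')
print('salt dome exp',proj(c,[.495,-.0775,.086])[0],'cap exp',proj(c,[.478,-.155,.112])[0])
h=cv2.cvtColor(cv2.medianBlur(c['img'],5),cv2.COLOR_BGR2HSV)
m=(((h[...,0]<8)|(h[...,0]>172))&(h[...,1]>150)).astype(np.uint8);x,y,w,hh=cv2.boundingRect(max(cv2.findContours(m,0,2)[0],key=cv2.contourArea));print('cap',x+w/2,y+hh/2,w,hh,onz(c,(x+w/2,y+hh/2),.112))
u,v=proj(c,[.495,-.0775,.086])[0].astype(int)
m=(h[...,1]<45).astype(np.uint8);sub=m[v-70:v+60,u-60:u+60]
n,l,st,ce=cv2.connectedComponentsWithStats(sub);i=st[1:,4].argmax()+1;print(st[i]+np.array([u-60,v-70,0,0,0]),ce[i]+[u-60,v-70])
E
```

```text
[ 0.49441154 -0.07748611  0.19336178]
salt dome exp [321.77505468 247.49689468] cap exp [323.85368479 375.88402151]
cap 321.0 368.0 66 74 [ 0.47757168 -0.14880215  0.112     ]
[ 295  203   51   71 2920] [320.07910959 238.41061644]
```

Emit:
{"method": "move_arm", "body": {"motion": [100, 0, 0, 45, 0, 100, 0, 0, 45, 0, 100, 0, 0, 35, 0, 100, 0, 0, 14, 0, 100, 0, 0, 0, 0, 40, 0, 0, 0, 0, 40, 0, 0, 0, 0, 40, 0, 0, 0, 0, 40, 0, 0, 0, 0, 40, 0, 0, 0, 0, 40, 0, 0, 0, 0, 40, 0, 0, 0, 0], "squeeze": 35}}

```text
time: 30.25
position: [0.495, -0.0777, 0.0563]
eef_rot: [179.9, 0.0, 76.6]
ft_force: [-2.1, -0.0, 7.3]
width: 0.0377
gripper_force: 33.7
```

Emit:
{"method": "move_arm", "body": {"motion": [40, 0, 0, -10, 0, 40, 0, 0, -30, 0, 40, 0, 0, -40, 0, 40, 0, 0, -40, 0, 40, 0, 0, -10, 0, 40, -25, 2, 0, 0, 40, -40, 4, 0, 0, 40, -40, 4, 0, 0, 40, -40, 4, 0, 0, 40, -40, 4, 0, 0, 40, -35, 4, 0, 0, 40, -20, 0, 0, 0]}}

```text
time: 31.45
position: [0.4597, -0.3183, 0.1851]
eef_rot: [-180.0, 0.0, 76.5]
ft_force: [0.5, -0.3, -1.6]
width: 0.0371
gripper_force: 34.5
```

Emit:
{"method": "move_arm", "body": {"motion": [40, 0, 0, 0, 0, 40, 0, 0, 30, 0, 40, 0, 0, 35, 0, 40, 0, 0, 30, 0, 40, 0, 0, 20, 0, 40, 0, 0, 5, 0, 40, 0, 0, 0, 0, 40, 0, 0, 0, 0]}}

```text
time: 32.25
position: [0.461, -0.3161, 0.0664]
eef_rot: [179.9, 0.0, 76.6]
ft_force: [-0.6, 0.0, -1.4]
width: 0.0371
gripper_force: 34.5
```

Emit:
{"method": "move_arm", "body": {"motion": [40, 0, 0, 3, 0, 40, 0, 0, 2, 0, 40, 0, 0, 1, 0, 40, 0, 0, 0, 0, 40, 0, 0, 0, 0]}}

```text
time: 32.75
position: [0.4608, -0.3163, 0.0603]
eef_rot: [179.9, 0.0, 76.6]
ft_force: [-1.5, 1.7, 9.3]
width: 0.0374
gripper_force: 36.1
```

Emit:
{"method": "move_arm", "body": {"motion": [100, 0, 0, 0, 0, 100, 0, 0, 0, 0, 100, 0, 0, 0, 0, 100, 0, 0, 0, 0, 100, 0, 0, -30, 0, 100, 0, 0, -40, 0, 100, 0, 0, -40, 0, 100, 40, -5, 0, 0, 100, 45, -6, 0, 0, 100, 45, -6, 0, 0, 100, 31, -4, 0, 0, 100, 0, 0, 0, 0]}}

```text
time: 33.95
position: [0.4773, -0.1515, 0.1693]
eef_rot: [-180.0, -0.0, 76.8]
ft_force: [-0.2, 0.5, 0.7]
width: 0.0852
gripper_force: 0.0
```

Emit:
{"method": "move_arm", "body": {"motion": [100, 0, 0, 40, 0, 100, 0, 0, 38, 0, 100, 0, 0, 0, 0, 100, 0, 0, 0, 0, 40, 0, 0, 0, 0, 40, 0, 0, 0, 0, 40, 0, 0, 0, 0, 40, 0, 0, 0, 0, 40, 0, 0, 0, 0, 40, 0, 0, 0, 0, 40, 0, 0, 0, 0], "squeeze": 30}}

```text
time: 35.05
position: [0.4778, -0.1548, 0.0925]
eef_rot: [179.9, 0.0, 76.6]
ft_force: [-1.7, 1.0, 8.7]
width: 0.0439
gripper_force: 29.2
```

Emit:
{"method": "move_arm", "body": {"motion": [40, 0, 0, -10, 0, 40, 0, 0, -30, 0, 40, 0, 0, -40, 0, 40, 0, 0, -40, 0, 40, 0, 0, -10, 0, 40, -20, 2, 0, 0, 40, -38, 4, 0, 0, 40, -40, 4, 0, 0, 40, -40, 4, 0, 0, 40, -40, 4, 0, 0, 40, -28, 3, 0, 0, 40, -12, 0, 0, 0]}}

```text
time: 36.25
position: [0.4464, -0.3735, 0.2208]
eef_rot: [-180.0, -0.0, 76.5]
ft_force: [-0.5, 0.4, -1.1]
width: 0.0437
gripper_force: 31.1
```

Emit:
{"method": "move_arm", "body": {"motion": [40, 0, 0, 0, 0, 40, 0, 0, 0, 0, 40, 0, 0, 30, 0, 40, 0, 0, 35, 0, 40, 0, 0, 30, 0, 40, 0, 0, 20, 0, 40, 0, 0, 5, 0, 40, 0, 0, 0, 0, 40, 0, 0, 0, 0]}}

```text
time: 37.15
position: [0.4479, -0.3714, 0.1026]
eef_rot: [179.9, 0.0, 76.6]
ft_force: [-1.5, 0.5, -1.7]
width: 0.0441
gripper_force: 31.1
```

Emit:
{"method": "move_arm", "body": {"motion": [40, 0, 0, 3, 0, 40, 0, 0, 2, 0, 40, 0, 0, 1, 0, 40, 0, 0, 0, 0, 40, 0, 0, 0, 0]}}

```text
time: 37.65
position: [0.4475, -0.372, 0.0966]
eef_rot: [179.9, 0.1, 76.6]
ft_force: [-2.0, 0.5, 9.0]
width: 0.0438
gripper_force: 32.2
```

Emit:
{"method": "move_arm", "body": {"motion": [100, 0, 0, 0, 0, 100, 0, 0, 0, 0, 100, 0, 0, 0, 0, 100, 0, 0, 0, 0, 100, 0, 0, -30, 0, 100, 0, 0, -40, 0, 100, 0, 0, -40, 0, 100, 0, 0, -38, 0, 100, -20, 30, 0, 0, 100, -18, 33, 0, 0, 100, 0, 0, 0, -0.117, 100, 0, 0, 0, -0.117]}}

```text
time: 38.85
position: [0.5001, -0.4234, 0.2425]
eef_rot: [-180.0, -0.0, 90.3]
ft_force: [-0.3, 1.0, -0.9]
width: 0.0854
gripper_force: 0.0
```

Emit:
{"method": "move_arm", "body": {"motion": [100, 0, 0, 0, 0, 100, 0, 0, 0, 0, 100, 0, 0, 0, 0]}}

```text
time: 39.15
position: [0.4997, -0.423, 0.2434]
eef_rot: [180.0, 0.0, 89.9]
ft_force: [0.3, -0.5, -0.8]
width: 0.0853
gripper_force: 0.0
```

```bash
python3 - <<'E'
from h import *
import pickle
o=readout.get_obs();print(o['position'],o['eef_rot'],o['ft_force'])
c1=pickle.load(open('w1.pkl','rb'));c=cam('wrist','w10.png');d=pickle.load(open('c0.pkl','rb'))
def red(c,x0,y0,x1,y1):
    h=cv2.cvtColor(c['img'],cv2.COLOR_BGR2HSV);m=(((h[...,0]<8)|(h[...,0]>172))&(h[...,1]>150)&(h[...,2]>70)).astype(np.uint8)
    k=np.zeros_like(m);k[y0:y1,x0:x1]=m[y0:y1,x0:x1]
    return cv2.minEnclosingCircle(max(cv2.findContours(k,0,1)[0],key=cv2.contourArea))
def salt(c):
    u,v=proj(c,[.4605,-.317,.09])[0].astype(int);T=c['img'][v-40:v+40,u-40:u+40]
    return T
def fp(c):
    x,y=proj(c,[.447,-.372,.116])[0].astype(int);r=red(c,x-60,y-60,x+60,y+60);return r,onz(c,r[0],.116)
print(fp(c1));print(fp(c))
# salt: match dome patch of first picture in the second
u,v=proj(c1,[.4605,-.317,.09])[0];u,v=int(u),int(v);T=c1['img'][v-28:v+28,u-28:u+28]
R=cv2.matchTemplate(c['img'],T,cv2.TM_CCOEFF_NORMED);_,s,_,p=cv2.minMaxLoc(R)
print('salt',onz(c1,(u,v),.09),s,onz(c,(p[0]+28,p[1]+28),.09))
# outside views before/after, same fixed camera
for n,(a,b,w,hh) in(('scene',(374,306,24,30)),('side',(327,322,20,24))):
    e=cam(n)['img'];T=d[n]['img'][b:b+hh,a:a+w];S=e[b-15:b+hh+15,a-15:a+w+15]
    _,s,_,p=cv2.minMaxLoc(cv2.matchTemplate(S,T,cv2.TM_CCOEFF_NORMED));print(n,s,p[0]-15,p[1]-15)
x=proj(c,[.513,-.357,.024])[0]
h=cv2.cvtColor(cv2.medianBlur(c['img'],3),cv2.COLOR_BGR2HSV);m=((h[...,0]>35)&(h[...,0]<90)&(h[...,1]>30)).astype(np.uint8)
m=cv2.morphologyEx(m,cv2.MORPH_OPEN,np.ones((3,3)))
for ct in cv2.findContours(m,0,1)[0]:
    q=cv2.minEnclosingCircle(ct)
    if cv2.contourArea(ct)>150 and np.hypot(*(np.array(q[0])-x))<60: print('tea',q,onz(c,q[0],.024))
E
```

```text
[ 0.49965144 -0.42297948  0.24338108] [1.79996491e+02 3.48898027e-03 8.98517367e+01] [ 0.32478817 -0.54136607 -0.78092605]
(((242.5962371826172, 166.22802734375), 34.47593307495117), array([ 0.44688722, -0.37163697,  0.116     ]))
(((241.83132934570312, 165.6385498046875), 34.83329391479492), array([ 0.4471235 , -0.37187642,  0.116     ]))
salt [ 0.46004488 -0.31657292  0.09      ] 0.9366843104362488 [ 0.46074507 -0.31678171  0.09      ]
scene 0.646745502948761 0 0
side 0.7161254286766052 0 0
tea ((335.21044921875, 141.1801300048828), 20.532958984375) [ 0.51246777 -0.35860747  0.024     ]
```

All four objects are within a few millimetres of their targets, so I'm handing in.

```bash
python3 -c "
from cell import job
print(job.job_done())"
```

```text
the job is handed in; nothing more can be done
None
```

The job is done and handed in at about 39 s of the 128 s limit, and no verdict came back. By my camera measurements the tin is about 3.5 mm from the board's middle, the tealight about 2 mm from the middle of the tin's old place, and the spice jar and salt shaker within about 1 mm of where they started.

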